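# Fire the spring impact tester on a slate sample

### The arm

A 6-joint arm with a two-finger parallel gripper is mounted at the origin on a cart in front of the work surface, level with it; the furniture and walls round the work are solid. World frame = base frame: x ahead of the robot, y to its left, z up, the work surface at z = 0. Lengths are in m, angles in degrees, forces in N, time in s.
With the tool pointing down it reaches from about 0.4 to 0.825 m from the base axis. Payload 7 kg.
Tool frame: the origin (TCP) lies midway between the tips of the shut fingers; the grasp point (between the pads) lies r.tcp_to_grasp behind it (r.tcp_to_grasp is the distance from the TCP to the grasp point, in m); x points along the fingers, y is the direction in which the jaws open and shut, and the axes are right-handed (so a half turn about x gives the same grasp; the last joint's range is limited). The gripper opens to 88 mm and grips with 3 to 60 N. Pads are 19 mm wide; open, the fingers measure 130 mm over their backs; the gripper's body (78 mm by 193 mm) begins 47 mm behind the grasp point.
Start: joints at [-53.165, 20.546, 0.682, 0, -70.136, -16.507], TCP at [0.234, -0.633, 0.227] pointing down, gripper open.
Joint ranges: [-176.03, 176.03], [-82.01, 121.73], [-58.28, 71.71], [-173.87, 95.51], [-174.79, -0.11], [-173.66, 173.66]. Speed limits (degrees/s): [136.94, 136.94, 172.46, 180, 180, 180].

### API

Orientations are given as [roll, pitch, yaw] about the fixed x, y, z axes, in that order (R = Rz(yaw) Ry(pitch) Rx(roll)).
In Python, from plant import r gives the robot as it stands.
- The arm moves only by the tool carry_out, never from a script. Its argument "moves" is a list of rows, each a list of 7 numbers: the shift along the world's x, y, z in mm, then the turn, a rotation vector about the world's x, y, z in rad, then the opening in per cent of the stroke, from 0 (shut) to 100 (fully open). In form: [[x, y, z, wx, wy, wz, claw], ...]. A call has 1 to 5 rows; each row is the pose to reach, as a shift and turn from the pose commanded when the call began; what a row does not reach only later rows make up. A row lasts 1/10 s, in which the tool goes at most 50 mm and 8.59 degrees, less where a joint would pass 70% of its speed; a pose out of reach is approached as far as the arm can. A call with a gripper value outside its range is refused whole. The fingers move at their own pace and stop on an object; "squeeze" is the grip in N (left out, the last holds). Time passes only in rows, so rows that repeat a pose let the fingers close. It gives the time, the measured TCP pose, the force and the opening at its end, in the units of the state.
- r.get_state(): the state, without advancing time (a new reading comes with each control period).
- r.capture(name): name is "scene" or "top"; returns the picture (480x640x3 uint8, blue, green, red); there is no depth.
- r.camera_params(name): a dict with "K" (3x3 intrinsics, pixels), "D" ([k1, k2, p1, p2, k3] as OpenCV has them; the pictures are not rectified), "rvec" (rotation vector, rad) and "tvec" (3), from world to camera coordinates, as OpenCV has them. Camera axes: x right, y down, z forward; pixel columns grow to the right and rows downward; lengths in m; the calibration is good to about 2 mm. A picture is of the moment at which its call begins. camera_params takes no time and is no camera call.
- r.close_job(): hands the job in, once; it reports no verdict.
The state is a dict: "time_s": time; "joints": joint angles; "qd": joint speeds; "joint_torque": joint torques, N m; "tcp_pos": TCP position; "eef_rot": TCP orientation; "contact_force": force on the tool from outside, world axes, zero at the start; "moment": the same for the moment, N m; "gripper_width": finger opening in m.
Only numpy, scipy, OpenCV 4.12 (cv2) and the standard library are available. Lean on these libraries where they do the work, as an engineer would, in place of code of your own. Each camera call takes 0.05 s, during which the arm holds its last target. There are 200 camera calls.

### The job

Two spring impact testers stand on the bench; test the slate piece that stands in the one with the orange handle. Draw its orange handle straight back, away from the slate, until the catch holds it and let go; then push down the round orange trip button so that the striker fires by itself and knocks the slate carriage along its scale. Do not touch the tester with the blue handle, and do not push the slate or its carriage by hand.

Things in the scene. Friction and masses are not known exactly. Their poses are not given: they have to be found in the camera images.
- orange_handle (a point): Centre, 96 mm above the bench, of the upright orange grip of the loaded tester: 34 (x) x 18 (y) x 46 (z) mm; flat steel striker top 34 mm below this point. Its x axis points level to the slate (80 mm ahead, top 89 mm above the bench), z up. It slides only along x and is drawn to -x. Bed 400 x 100 mm: 180 mm behind, 220 mm ahead of the uncocked grip; walls 56 mm high beside the striker.
- orange_striker (a joint): How far the orange grip is drawn back to its -x, in m: 0 at the start, against the slate. Spring pulls back with 1.4 N at 0, about 12 N at 60 mm. The catch takes hold by itself once drawn past about 60 mm (end stop 75 mm) and then holds it near 0.06; let go earlier, it springs forward. After a shot it rests near -0.003.
- orange_trip (a point): Centre of the top of the round orange trip button (34 mm across, top 88 mm above the bench) of the same tester, on the grip's centre line, 145 mm behind the uncocked and 85 mm behind the cocked grip. Axes as for the grip. Sprung up; pressed straight down with 2 to 5 N it frees the striker after some 6 to 9 mm; its stop is at 12 mm.
- orange_carriage (a joint): How far the carriage with the dark slate sample (62 mm tall, 89 mm wide, 8 mm thick, upright across the bed) has been knocked ahead along the scale, in m: 0 at the start, end stop 0.065. Held by friction (3.5 N), it stays where the blow leaves it; a full shot drives it a few centimetres.
- blue_tester: The other tester, alike but with blue handle and blue button and no slate in its carriage. Origin under the bed below its uncocked grip, x axis toward its carriage; bed 400 x 100 mm reaching 180 mm behind and 220 mm ahead of the origin, up to 119 mm tall. To be left alone.

How it is judged:
By the outcome, as a careful person would: the job done as asked, in the order asked, and still so for the second after the job is handed in, with the robot touching nothing.
It also fails if it takes over 32 s, if anything falls off the work surface, if the arm or the gripper's body presses on something with over 40 N, if the wrist force passes 120 N, or if a joint passes its speed limit or range.

## Working session

There is one attempt and no reset: what is moved stays moved. The work goes in short steps, Python scripts to look and compute and a tool call to move; the robot and the scene stay as the last step left them, time stands still between calls to the robot, and variables do not carry over. Pictures are saved under pics/ and viewed, about 8 in all and at most 12, crops included, and the job is handed in when it is done.

Besides the shell and the picture viewer there is one more tool, called after "Call:" as a command line: name --pt "numbers of a row" for each row, then --argument value for the rest. carry_out: Moves the arm, as the interface text tells. Its arguments: {"type":"object","properties":{"moves":{"type":"array"},"squeeze":{"type":"number"}},"required":["moves"]}

```bash
mkdir -p pics; ls
python3 - <<'E'
from plant import r
import cv2,numpy as np
for n in("scene","top"):
    im=r.capture(n); cv2.imwrite(f"pics/{n}0.png",im)
    p=r.camera_params(n); R=cv2.Rodrigues(np.array(p["rvec"],float))[0]
    print(n,(-R.T@np.array(p["tvec"]).ravel()).round(3),R[2].round(2))
print(r.get_state(), r.tcp_to_grasp)
E
```

```text
pics
scene [-0.051  0.708  0.486] [ 0.59 -0.7  -0.4 ]
top [0.456 0.017 1.082] [ 0.07 -0.01 -1.  ]
{'time_s': 0.1, 'joints': array([-5.31663274e+01,  2.05874348e+01,  6.39155240e-01, -1.64828101e-02,
       -7.01355577e+01, -1.65057760e+01]), 'qd': array([ 0.02410695, -0.11998644,  0.00049789,  0.07027077, -0.01974529,
        0.03425452]), 'joint_torque': array([-2.53027523e-03, -5.84164667e+01,  2.93752438e+01,  7.01559439e+00,
        1.02161805e-02, -3.30027137e-05]), 'tcp_pos': array([ 0.23429608, -0.63257241,  0.22572015]), 'eef_rot': array([ 96.03524582,  89.91474229, 116.35753029]), 'contact_force': array([ 0.835472  ,  0.03103851, -0.15391204]), 'moment': array([ 0.01009337,  0.00292204, -0.00206656]), 'gripper_width': 0.08736183693978196} 0.0188
```

View pics/top0.png

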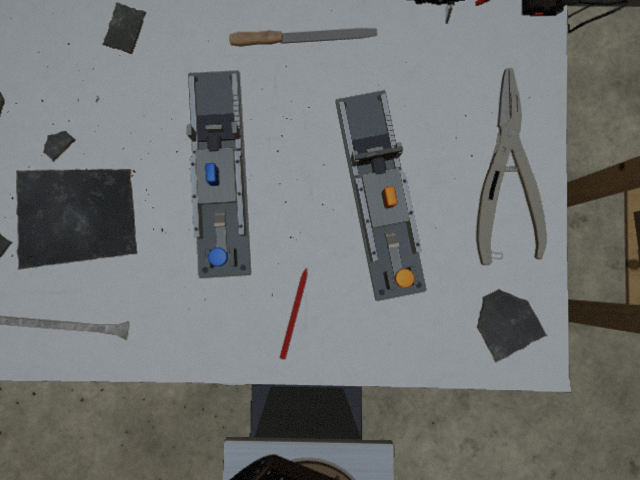

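View pics/scene0.png

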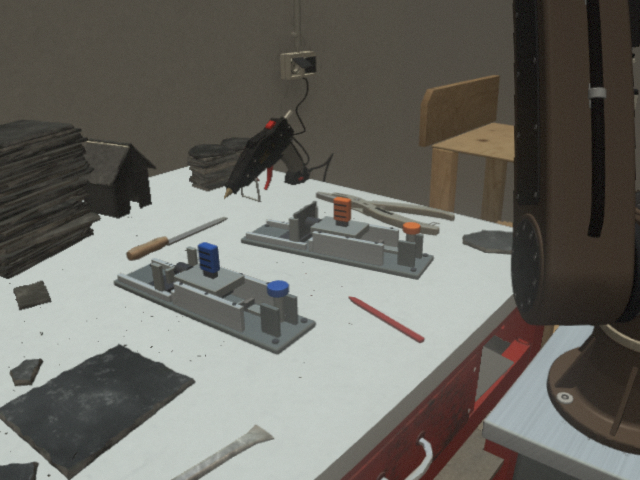

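The top view shows the orange grip near (390,196), its button at (404,278) and the slate at about (377,154). The blue tester is at left, around (211,173). The scene view shows the orange grip at (343,210) and its button at (411,229).

```bash
cat > h.py <<'E'
from plant import r
import cv2,numpy as np
def ray(n,uv):
    p=r.camera_params(n); R=cv2.Rodrigues(np.array(p["rvec"],float))[0]
    q=cv2.undistortPoints(np.array([[uv]],float),np.array(p["K"],float),np.array(p["D"],float)).ravel()
    return -R.T@np.array(p["tvec"],float).ravel(), R.T@np.array([*q,1])
def onz(n,uv,z):
    c,d=ray(n,uv); return c+d*(z-c[2])/d[2]
def two(a,b):
    (c1,d1),(c2,d2)=ray("top",a),ray("scene",b)
    t=np.linalg.lstsq(np.c_[d1,-d2],c2-c1,rcond=None)[0]
    p,q=c1+t[0]*d1,c2+t[1]*d2
    return (p+q)/2,np.linalg.norm(p-q)
def blobs(im,lo=(5,130,90),hi=(22,255,255),amin=60):
    m=cv2.inRange(cv2.cvtColor(im,cv2.COLOR_BGR2HSV),lo,hi)
    n,l,s,c=cv2.connectedComponentsWithStats(m)
    return [(c[i],s[i],(l==i).astype(np.uint8)) for i in range(1,n) if s[i,4]>amin]
E
python3 - <<'E'
from h import *
for n in("top","scene"):
    im=cv2.imread(f"pics/{n}0.png")
    for c,s,m in blobs(im):
        print(n,c.round(1),s, cv2.minAreaRect(cv2.findNonZero(m)))
        if n=="top":
            for z in(.088,.096,.119): print("  z",z,onz(n,c,z).round(4))
im=cv2.imread("pics/top0.png")[60:310,320:440]; cv2.imwrite("pics/c1.png",cv2.resize(im,None,fx=2.4*1.0,fy=2.4,interpolation=cv2.INTER_CUBIC))
im=cv2.imread("pics/scene0.png")[180:290,230:450]; cv2.imwrite("pics/c2.png",cv2.resize(im,None,fx=3.6,fy=3.6,interpolation=cv2.INTER_CUBIC))
E
```

```text
top [390.5 195.6] [385 186  12  20 186] ((390.51922607421875, 195.5961456298828), (19.023265838623047, 9.805806159973145), 78.69007110595703)
  z 0.088 [ 0.6086 -0.134   0.088 ]
  z 0.096 [ 0.6074 -0.1328  0.096 ]
  z 0.119 [ 0.6039 -0.1293  0.119 ]
top [404.3 277.8] [396 269  18  19 276] ((404.5, 278.0), (18.0, 17.0), 90.0)
  z 0.088 [ 0.4625 -0.1606  0.088 ]
  z 0.096 [ 0.4624 -0.1592  0.096 ]
  z 0.119 [ 0.4623 -0.1551  0.119 ]
scene [342.  207.2] [334 197  17  24 242] ((341.073974609375, 208.29725646972656), (16.016773223876953, 22.664255142211914), 6.009006023406982)
scene [411.  227.2] [403 222  17  12 149] ((410.6153869628906, 227.42308044433594), (16.277639389038086, 10.78638744354248), 11.309932708740234)
```

View pics/c1.png

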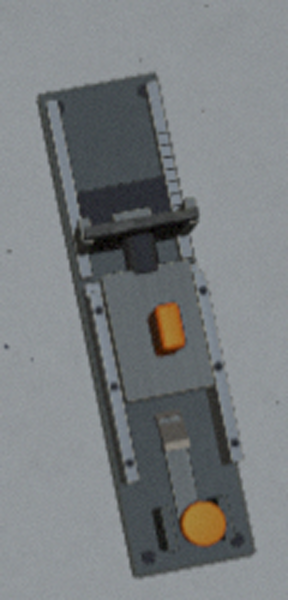

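The crop shows the orange tester turned about 11–12°, with the grip uncocked, the slate ahead of it and the button behind. Next I'll refine the yaw from the bed corners and cross-check with both views.

Run:
```python
from h import *
from scipy.spatial.transform import Rotation as Ro
C=[onz("top",(320+u/2.4,60+v/2.4),.01) for u,v in((38,95),(157,74),(255,550),(135,576))]
a=(C[0]+C[1])/2;b=(C[2]+C[3])/2
print(np.round(C,3),"yaw",np.degrees(np.arctan2(*(a-b)[[1,0]])),"len",np.linalg.norm(a-b))
d=(a-b)/np.linalg.norm(a-b); g=b+.18*d; print("grip from bed",g.round(4),"button",(b+.035*d).round(4))
print(two((390.5,195.6),(342,207.2)),two((404.3,277.8),(411,226)))
s=r.get_state();R=Ro.from_euler("xyz",s["eef_rot"],degrees=True).as_matrix();print(R.round(3))
for yaw in(11.5,12.2):
    y=np.radians(yaw);print(yaw,[np.degrees(np.arctan2(*np.array([-np.sin(y),np.cos(y)])[::-1]))-np.degrees(np.arctan2(R[1,1],R[0,1]))])
p=r.camera_params("top");print(cv2.projectPoints(np.array([[.604,-.13,.119]]),np.array(p["rvec"]),np.array(p["tvec"]),np.array(p["K"]),np.array(p["D"]))[0])
```

```text
[[ 0.806 -0.036  0.01 ]
 [ 0.826 -0.133  0.01 ]
 [ 0.442 -0.217  0.01 ]
 [ 0.419 -0.122  0.01 ]] yaw 12.388799178949462 len 0.39445318048030864
grip from bed [ 0.6067 -0.1304  0.01  ] button [ 0.4651 -0.1615  0.01  ]
(array([ 0.60570709, -0.13313885,  0.09961839]), np.float64(0.002837106322343949)) (array([ 0.46164385, -0.16148085,  0.08566311]), np.float64(0.0018525207004869457))
[[-0.001 -0.347  0.938]
 [ 0.001  0.938  0.347]
 [-1.     0.001 -0.   ]]
11.5 [np.float64(-8.82227784007965)]
12.2 [np.float64(-8.122277840079661)]
[[[390.88411564 195.5295319 ]]]
```

Call:
carry_out --pt "24 32 0 0 0 -0.03 100" --pt "50 67 0 0 0 -0.06 100" --pt "76 102 0 0 0 -0.09 100" --pt "102 137 0 0 0 -0.12 100" --pt "127 172 0 0 0 -0.142 100"

```text
time_s: 0.6
tcp_pos: [0.3621, -0.4594, 0.2262]
eef_rot: [123.0, 90.0, 135.2]
contact_force: [0.7, -0.7, 0.3]
gripper_width: 0.0877
```

Call:
carry_out --pt "26 35 0 0 0 0 100" --pt "52 70 0 0 0 0 100" --pt "78 105 0 0 0 0 100" --pt "104 140 0 0 0 0 100" --pt "127 172 0 0 0 0 100"

```text
time_s: 1.1
tcp_pos: [0.4893, -0.2871, 0.2264]
eef_rot: [129.9, 90.0, 142.1]
contact_force: [1.6, -0.4, 0.0]
gripper_width: 0.0873
```

Call:
carry_out --pt "26 35 -5 0 0 0 100" --pt "52 70 -15 0 0 0 100" --pt "78 105 -30 0 0 0 100" --pt "104 140 -45 0 0 0 100" --pt "117 158 -47 0 0 0 100"

```text
time_s: 1.6
tcp_pos: [0.6058, -0.1282, 0.177]
eef_rot: [161.8, 89.8, 174.1]
contact_force: [-0.2, -0.9, -0.0]
gripper_width: 0.0873
```

Call:
carry_out --pt "0 0 0 0 0 0 100" --pt "0 0 0 0 0 0 100" --pt "0 0 0 0 0 0 100"

```text
time_s: 1.9
tcp_pos: [0.605, -0.1317, 0.18]
eef_rot: [-23.3, 90.0, -11.1]
contact_force: [-0.3, 0.4, 0.4]
gripper_width: 0.0876
```

Call:
carry_out --pt "0 0 -30 0 0 0 100" --pt "0 0 -60 0 0 0 100" --pt "0 0 -85 0 0 0 100" --pt "0 0 -100 0 0 0 100" --pt "0 0 -100 0 0 0 60" --squeeze 8

```text
time_s: 2.4
tcp_pos: [0.6034, -0.1322, 0.0778]
eef_rot: [167.7, 89.8, 179.8]
contact_force: [0.1, -0.1, -0.4]
gripper_width: 0.0833
```

Call:
carry_out --pt "0 0 0 0 0 0 45" --pt "0 0 0 0 0 0 40" --pt "0 0 0 0 0 0 40"

```text
time_s: 2.7
tcp_pos: [0.6061, -0.1312, 0.081]
eef_rot: [-9.8, 89.9, 2.4]
contact_force: [-0.2, 0.4, 0.7]
gripper_width: 0.0611
```

Run:
```python
from h import *
a=r.capture("top"); b=r.capture("scene"); s=r.get_state();print(s["tcp_pos"],s["contact_force"],s["gripper_width"])
cv2.imwrite("pics/m.png",np.hstack([cv2.resize(a[120:320,320:460],(420,600)),cv2.resize(b[120:300,270:384],(380,600))]))
```

```text
[ 0.60592188 -0.13099136  0.08054106] [ 0.15242699 -0.58521992  0.60350929] 0.053437038578732866
```

View pics/m.png

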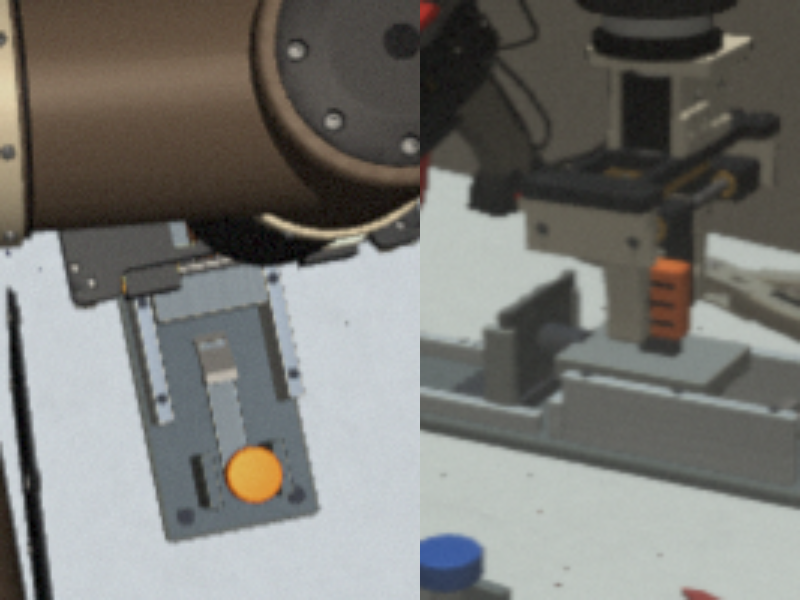

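The merged view shows the open fingers straddling the orange grip, clear of the slate. I'm closing gently first to check the centring.

Call:
carry_out --pt "0 0 0 0 0 0 25" --pt "0 0 0 0 0 0 10" --pt "0 0 0 0 0 0 0" --pt "0 0 0 0 0 0 0" --pt "0 0 0 0 0 0 0" --squeeze 6

```text
time_s: 3.3
tcp_pos: [0.6052, -0.1299, 0.0795]
eef_rot: [91.5, 89.9, 103.7]
contact_force: [-0.8, 3.6, 2.2]
gripper_width: 0.0186
```

Call:
carry_out --pt "0 0 0 0 0 0 0" --pt "0 0 0 0 0 0 0" --pt "0 0 0 0 0 0 0"

```text
time_s: 3.6
tcp_pos: [0.6052, -0.1299, 0.0795]
eef_rot: [99.1, 89.9, 111.4]
contact_force: [-0.6, 5.9, 1.7]
gripper_width: 0.018
```

Call:
carry_out --pt "0 1 0 0 0 0 0" --pt "0 2 0 0 0 0 0" --pt "0 2 0 0 0 0 0" --squeeze 35

```text
time_s: 3.9
tcp_pos: [0.6052, -0.1297, 0.0795]
eef_rot: [-134.3, 89.9, -122.1]
contact_force: [-0.3, -4.1, -0.7]
gripper_width: 0.0178
```

Call:
carry_out --pt "-5 -1 0 0 0 0 0" --pt "-10 -2.1 0 0 0 0 0" --pt "-15 -3.2 0 0 0 0 0" --pt "-20 -4.3 0 0 0 0 0" --pt "-20 -4.3 0 0 0 0 0"

```text
time_s: 4.4
tcp_pos: [0.5862, -0.1339, 0.0796]
eef_rot: [-26.2, 89.9, -14.0]
contact_force: [6.1, -5.2, -5.6]
gripper_width: 0.0181
```

Call:
carry_out --pt "-6 -2 0 0 0 0 0" --pt "-12 -3.3 0 0 0 0 0" --pt "-18 -4.6 0 0 0 0 0" --pt "-24 -6 0 0 0 0 0" --pt "-24 -6 0 0 0 0 0"

```text
time_s: 4.9
tcp_pos: [0.5636, -0.1389, 0.0795]
eef_rot: [-6.7, 89.7, 5.5]
contact_force: [8.4, -1.1, -8.0]
gripper_width: 0.0178
```

Call:
carry_out --pt "-6 -1.3 0 0 0 0 0" --pt "-12 -2.6 0 0 0 0 0" --pt "-18 -3.9 0 0 0 0 0" --pt "-20 -4.3 0 0 0 0 0" --pt "-20 -4.3 0 0 0 0 0"

```text
time_s: 5.4
tcp_pos: [0.5446, -0.1431, 0.0796]
eef_rot: [-8.0, 89.7, 4.2]
contact_force: [12.2, -1.2, -11.5]
gripper_width: 0.0177
```

Call:
carry_out --pt "-3 -0.6 0 0 0 0 0" --pt "-6 -1.3 0 0 0 0 0" --pt "-7 -1.5 0 0 0 0 0" --pt "-7 -1.5 0 0 0 0 0"

```text
time_s: 5.8
tcp_pos: [0.5381, -0.1445, 0.0796]
eef_rot: [-8.3, 89.6, 3.9]
contact_force: [13.3, -0.1, -13.1]
gripper_width: 0.018
```

Drawn about 69 mm. I'll ease forward and check that the catch takes the load before opening.

Call:
carry_out --pt "3 0.6 0 0 0 0 0" --pt "6 1.3 0 0 0 0 0" --pt "8 1.7 0 0 0 0 0" --pt "8 1.7 0 0 0 0 0" --pt "8 1.7 0 0 0 0 0"

```text
time_s: 6.3
tcp_pos: [0.546, -0.1428, 0.0796]
eef_rot: [-8.3, 89.6, 4.0]
contact_force: [12.0, -1.7, -10.4]
gripper_width: 0.0178
```

Call:
carry_out --pt "1 0.2 0 0 0 0 0" --pt "2 0.4 0 0 0 0 0" --pt "2 0.4 0 0 0 0 0"

```text
time_s: 6.6
tcp_pos: [0.5462, -0.1427, 0.0796]
eef_rot: [-8.9, 89.8, 3.3]
contact_force: [5.3, -2.0, -6.3]
gripper_width: 0.0179
```

Call:
carry_out --pt "1 0.2 0 0 0 0 0" --pt "1 0.2 0 0 0 0 0" --pt "1 0.2 0 0 0 0 0"

```text
time_s: 6.9
tcp_pos: [0.5462, -0.1427, 0.0796]
eef_rot: [-10.0, 89.9, 2.2]
contact_force: [5.5, -2.5, -5.6]
gripper_width: 0.0177
```

Call:
carry_out --pt "0 0 0 0 0 0 40" --pt "0 0 0 0 0 0 60" --pt "0 0 0 0 0 0 80" --pt "0 0 0 0 0 0 100" --pt "0 0 0 0 0 0 100"

```text
time_s: 7.4
tcp_pos: [0.5453, -0.1427, 0.0796]
eef_rot: [157.5, 90.0, 169.7]
contact_force: [0.1, -0.7, 0.3]
gripper_width: 0.0523
```

Call:
carry_out --pt "0 0 0 0 0 0 100" --pt "0 0 20 0 0 0 100" --pt "0 0 50 0 0 0 100" --pt "0 0 80 0 0 0 100" --pt "0 0 110 0 0 0 100"

```text
time_s: 7.9
tcp_pos: [0.5452, -0.1428, 0.1907]
eef_rot: [172.8, 90.0, -175.0]
contact_force: [0.5, 0.6, 0.4]
gripper_width: 0.0866
```

Run:
```python
from h import *
b=r.capture("scene"); s=r.get_state();print(s["tcp_pos"],s["contact_force"],s["gripper_width"])
cv2.imwrite("pics/s2.png",cv2.resize(b[80:300,220:460],None,fx=2.5,fy=2.5))
for c,s,m in blobs(b): print(c,s)
```

```text
[ 0.5478659  -0.14329087  0.1962658 ] [ 2.34362403 -0.87380767  5.67204647] 0.08746231359823245
[370.38709677 211.92741935] [362 202  17  24 248]
[410.91216216 227.10135135] [403 222  17  12 148]
```

View pics/s2.png

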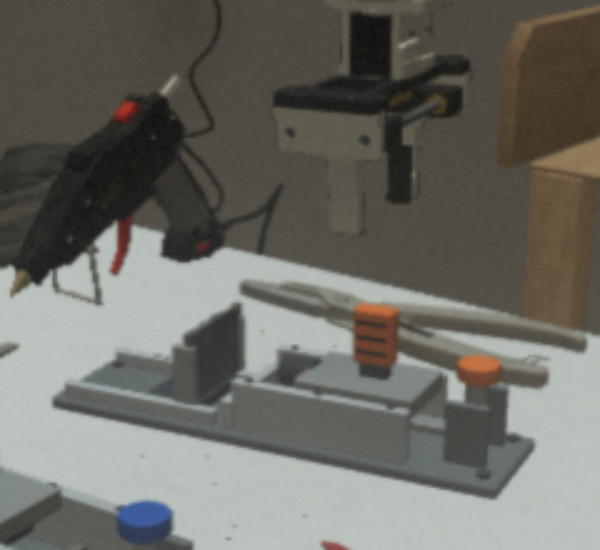

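The picture shows the orange grip drawn back and held by the catch, with the gripper clear above it and the slate undisturbed. Now over to the trip button with the fingers shut.

Call:
carry_out --pt "-20 -4 0 0 0 0 60" --pt "-42 -9 0 0 0 0 30" --pt "-64 -14 0 0 0 0 0" --pt "-83 -18 0 0 0 0 0" --pt "-83 -18 0 0 0 0 0"

```text
time_s: 8.45
tcp_pos: [0.4604, -0.161, 0.1897]
eef_rot: [71.1, 90.0, 83.3]
contact_force: [1.2, -0.0, 0.2]
gripper_width: 0.0532
```

Call:
carry_out --pt "0 0 -20 0 0 0 0" --pt "0 0 -45 0 0 0 0" --pt "0 0 -65 0 0 0 0" --pt "0 0 -80 0 0 0 0" --pt "0 0 -85 0 0 0 0"

```text
time_s: 8.95
tcp_pos: [0.4619, -0.1606, 0.103]
eef_rot: [167.1, 89.9, 179.3]
contact_force: [0.7, -0.6, 0.4]
gripper_width: 0.0129
```

Call:
carry_out --pt "0 0 0 0 0 0 0" --pt "0 0 0 0 0 0 0" --pt "0 0 0 0 0 0 0" --pt "0 0 0 0 0 0 0"

```text
time_s: 9.35
tcp_pos: [0.463, -0.1607, 0.1053]
eef_rot: [-13.0, 89.9, -0.8]
contact_force: [-0.3, -0.5, 0.3]
gripper_width: 0.0004
```

Call:
carry_out --pt "0 0 -8 0 0 0 0" --pt "0 0 -14 0 0 0 0" --pt "0 0 -18 0 0 0 0" --pt "0 0 -21 0 0 0 0" --pt "0 0 -23 0 0 0 0"

```text
time_s: 9.85
tcp_pos: [0.4622, -0.1608, 0.0811]
eef_rot: [174.2, 90.0, -173.6]
contact_force: [-1.9, 0.2, 2.2]
gripper_width: 0.0006
```

Call:
carry_out --pt "0 0 -1 0 0 0 0" --pt "0 0 -2 0 0 0 0" --pt "0 0 -3 0 0 0 0" --pt "0 0 -4 0 0 0 0" --pt "0 0 -4 0 0 0 0"

```text
time_s: 10.35
tcp_pos: [0.4623, -0.1608, 0.0775]
eef_rot: [170.0, 90.0, -177.8]
contact_force: [-1.1, 1.2, 2.6]
gripper_width: 0.0008
```

Run:
```python
from h import *
b=r.capture("scene")
for c,s,m in blobs(b): print(c,s)
```

```text
[341.125      207.31854839] [333 197  16  24 248]
[411.8 233.9] [404 229  16  10 100]
```

The striker has fired: the grip is back at px 341. Now I'm retreating upward to check.

Call:
carry_out --pt "0 0 15 0 0 0 0" --pt "0 0 45 0 0 0 0" --pt "0 0 80 0 0 0 0" --pt "0 0 110 0 0 0 0" --pt "0 0 110 0 0 0 0"

```text
time_s: 10.9
tcp_pos: [0.4654, -0.161, 0.1919]
eef_rot: [-16.7, 89.5, -4.5]
contact_force: [0.2, 0.4, -0.2]
gripper_width: 0.0004
```

Call:
carry_out --pt "0 0 0 0 0 0 0" --pt "0 0 0 0 0 0 0" --pt "0 0 0 0 0 0 0"

```text
time_s: 11.2
tcp_pos: [0.4619, -0.1607, 0.1865]
eef_rot: [165.8, 89.9, 178.0]
contact_force: [0.5, 0.4, 0.6]
gripper_width: 0.0002
```

Run:
```python
from h import *
b=r.capture("scene"); s=r.get_state();print(s["time_s"],s["tcp_pos"],s["contact_force"])
for c,s,m in blobs(b): print(c,s)
a=cv2.imread("pics/scene0.png")
cv2.imwrite("pics/s3.png",np.vstack([cv2.resize(x[170:290,230:450],None,fx=2.4,fy=2.4) for x in(a,b)]))
```

```text
11.25 [ 0.46199656 -0.16072421  0.18657491] [ 0.03956683 -0.07465823 -0.21270002]
[341.15983607 207.15163934] [333 197  17  24 244]
[410.88888889 227.22222222] [403 222  17  12 153]
```

View pics/s3.png

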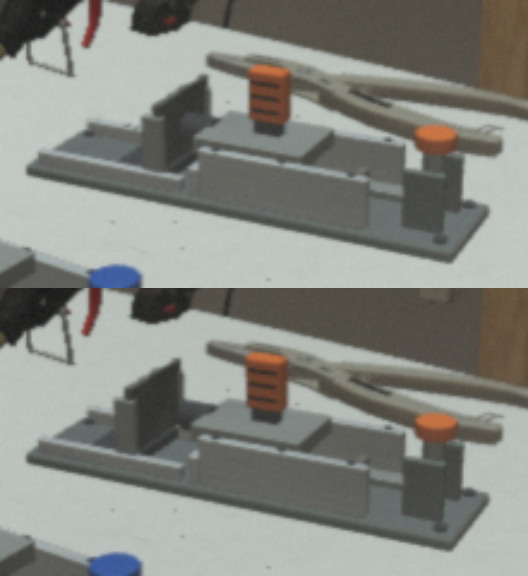

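The before and after views show the slate carriage moved ahead along its scale (slate edge about 28 crop px, or 12 image px, to the left). The grip is forward, the button is up, and the tester hasn't shifted.

```bash
python3 -c "
from plant import r
print(r.close_job())"
```

```text
the job is handed in; nothing more can be done
None
```

The slate in the orange-handled tester has been tested, and I handed the job in at about 11 s of the 32 s allowed.

- **Cocking:** I gripped the orange handle and drew it straight back about 69 mm. As I eased it forward, the catch took the load near 60 mm. A picture taken after I let go showed it staying cocked.
- **Firing:** I pressed the orange button about 10 mm with shut fingers, at under 3 N. The striker fired by itself, and I then raised the arm clear.
- **Last checks:** The final camera view shows the grip forward again, just past its starting position, and the button back up. The slate carriage had moved ahead along its scale by about 12 image pixels, which I put at a few centimetres but did not measure. The wrist force was near zero, with the tool about 10 cm above the button.
- **Left alone:** The arm never went near the blue tester, and I did not push the slate or its carriage by hand.

No check failed. The one small disagreement was about 2 mm between the position measurements, which I corrected by feel when closing on the grip.

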